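# Hold the gauge case open at 50 degrees

## Task

Take the vee block off the lid of the gauge case and set it down upright on the granite table, while the lid is still shut. Then raise the lid by its grip bar to 50 degrees from shut and hold it still there; it has no stay and falls shut if let go, so finish with the gripper still holding the bar. Leave the ring gauge and the resin offcut where they are.

Things in the scene. Friction and masses are not known exactly. Their poses are not given: they have to be found in the camera images.
- gauge_case: grey instrument case, fixed: an open box 140 mm deep (its x), 170 mm wide (its y), 50 mm high, under a flat hinged lid 12 mm thick (top of the shut lid 62 mm above the table). Origin: centre of its underside, on the table. Its -x side (with the grip bar) faces roughly to the robot, its +x side has the hinge; z up.
- lid_hinge (a point): middle of the lid's hinge axis, fixed to the case, on its far side: 74 mm along the case's +x from the case's origin and 50 mm above the table. The axis runs along the case's y.
- lid_angle (a joint): angle of the lid, rad: 0 shut (lid level), grows as the bar side swings up and over away from the robot; stop at 1.7. 50 degrees is 0.873. Nothing but its own weight acts on it (lid with bar about 0.4 kg, nearly frictionless hinge): it falls shut when let go.
- case_lid: the lid with its grip bar: grey plate 140 x 170 x 12 mm, about 0.4 kg. Origin: on the hinge axis (same point as lid_hinge); shut: x, y, z as the case's; the plate lies 4 to 144 mm along its -x and 0 to 12 mm along its z.
- grip_bar (a point): round steel bar, 12 mm thick, along the case's y, held off the lid's front edge by two arms; moves with the lid. Straight grip 98 mm between the arms. This point: middle of the bar; lid shut: 110 mm along the case's -x from its origin, 56 mm above the table, 184 mm from the hinge axis, 6 mm above it. Gap bar to case front 34 mm. x from bar to hinge, y along the bar, z out of the lid's top.
- vee_block: ground steel vee block, 32 mm (its x) by 50 mm (its y) by 38 mm high, about 0.27 kg, with a V groove in its upper face that runs along its x; it lies upright on the shut lid at the start. Origin: centre of its underside; z up. Grasp it across its 32 mm faces.
- ring_gauge: steel setting ring, outer diameter 72 mm, 22 mm high, lying loose on the table to the left of the case; a bystander. Origin: centre of its underside.
- resin_offcut: orange resin offcut, 26 x 60 x 30 mm high, lying loose on the table to the left of the case; a bystander. Origin: centre of its underside; the 60 mm run along its y.

How it is judged (in metres and radians):
On the way, in this order (a step that is already met when the one before it is completed fails the run):
1. the vee block stands upright on the granite, let go, and the lid is still shut (height (world z) of vee_block below 0.006 m and angle between vee_block's own z axis and vertical below 0.1 rad and linear speed of vee_block below 0.02 m/s and contact force between the fingers and vee_block below 0.1 N and value of joint lid_angle below 0.06 rad), for 0.2 s.
2. the lid is at 50 degrees, held at its bar (value of joint lid_angle between 0.768 and 0.978 rad and contact force between the fingers and case_lid above 0.3 N and distance between the grasp point and grip_bar below 0.075 m), for 0.3 s.
At the end, for the whole second after the job is handed in: The lid is still, 50 degrees from shut (within 6), with the fingers on its bar (grasp point within 75 mm of the bar's middle); the vee block stands upright and at rest on the granite, touching neither robot nor case; ring gauge and resin offcut are within 20 mm of where they were (all of step 2 and velocity of joint lid_angle between -0.1 and 0.1 rad/s and contact force between vee_block and gauge_case below 0.1 N and height (world z) of vee_block below 0.006 m and angle between vee_block's own z axis and vertical below 0.1 rad and linear speed of vee_block below 0.02 m/s and contact force between each of the arm, the fingers and vee_block below 0.1 N and distance of each of ring_gauge, resin_offcut from where it was at the start of the episode below 0.02 m); the arm keeps its last pose, push and grip.
It fails at once if the lid is raised (over 0.15 rad) while the vee block is still above the table (value of joint lid_angle above 0.15 rad and height (world z) of vee_block above 0.04 m).
It fails at once if the vee block is dropped or thrown (over 0.6 m/s with nothing of the robot touching it) instead of set down (linear speed of vee_block above 0.6 m/s and contact force between each of the fingers, the arm and vee_block below 0.05 N).
It fails at once if a bystander (ring gauge, resin offcut) is moved by more than 20 mm (distance of any of ring_gauge, resin_offcut from where it was at the start of the episode above 0.02 m).
It also fails if it takes over 56 s, if anything falls off the work surface, if the arm or the gripper's body presses on something with over 40 N, if the wrist force passes 120 N, or if a joint passes its speed limit or range.

## Robot

A 6-joint arm with a two-finger parallel gripper is mounted at the origin on a cart in front of the work surface, level with it; the furniture and walls round the work are solid. World frame = base frame: x ahead of the robot, y to its left, z up, the work surface at z = 0. Lengths are in mm, angles in degrees, forces in N, time in s.
With the tool pointing down it reaches from about 300 to 850 mm from the base axis. Payload 4.2 kg.
Tool frame: the origin (TCP) lies midway between the tips of the shut fingers; the grasp point (between the pads) lies 19 mm behind it (env.grip_point_offset is the distance from the TCP to the grasp point, in mm); z points along the fingers, x is the direction in which the jaws open and shut, and the axes are right-handed (so a half turn about z gives the same grasp; the last joint's range is limited). The gripper opens to 91 mm and grips with 3 to 60 N. Pads are 32 mm wide; open, the fingers measure 118 mm over their backs; the gripper's body (76 mm by 178 mm) begins 60 mm behind the grasp point.
Start: joints at [-66.005, 18.312, 89.639, -0, 72.044, -1.146], TCP at [244.296, -520.541, 213.976] pointing down, gripper open.
Joint ranges: [-177.97, 177.97], [-48.28, 115.42], [12.27, 149.76], [-77.06, 257.06], [2.81, 150.46], [-146.56, 146.56]. Speed limits (degrees/s): [147.25, 147.25, 180, 180, 180, 180].

## Interface

Orientations are given as [roll, pitch, yaw] about the fixed x, y, z axes, in that order (R = Rz(yaw) Ry(pitch) Rx(roll)).
In Python, from workcell import env gives the robot as it stands.
- The arm moves only by the shell command python3 -m pendant 'ROWS' [FORCE]. ROWS is JSON, a list of rows, each an object with "xyz": the shift along the tool's x, y, z in m, a list of three; "roll": the turn about the tool's z in degrees; "jaw": the closure, from 0 (fully open) to 1 (shut). A call has exactly 8 rows; each row is the pose to reach, as a shift and turn from the pose commanded when the call began, along the tool's axes at that moment; what a row does not reach only later rows make up. A row lasts 1/8 s, in which the tool goes at most 62.5 mm and 10.7 degrees, less where a joint would pass 70% of its speed; a pose out of reach is approached as far as the arm can. A call with a gripper value outside its range is refused whole. The fingers move at their own pace and stop on an object; FORCE is the grip in N (left out, the last holds). Time passes only in rows, so rows that repeat a pose let the fingers close, or fill a call up. It gives the time, the measured TCP pose, the force and the opening at its end, in the units of the state.
- env.state(): the state, without advancing time (a new reading comes with each control period).
- env.grab_frame(name): name is "scene" or "top"; returns (picture, depth): 480x640x3 uint8, blue, green, red; 480x640 float32, mm along the optical axis (not along the pixel's ray), 0 where there is no reading.
- env.camera_params(name): a dict with "camera_matrix" (3x3 intrinsics, pixels), "cam_to_world" (4x4, takes a point from camera to world coordinates). Camera axes: x right, y up, looking along -z (the intrinsics and any distortion apply to the point x, -y, -z); pixel columns grow to the right and rows downward; lengths in mm; the calibration is good to about 2 mm. A picture is of the moment at which its call begins. camera_params takes no time and is no camera call.
- env.job_done(): hands the job in, once; it reports no verdict.
The state is a dict: "time_s": time; "qpos": joint angles; "qvel": joint speeds; "effort": joint torques, N m; "ee_pos": TCP position; "ee_rot": TCP orientation; "force": force on the tool from outside, world axes, zero at the start; "torque": the same for the moment, N m; "gripper_width": finger opening in mm.
Only numpy, scipy, OpenCV 4.12 (cv2) and the standard library are available. Lean on these libraries where they do the work, as an engineer would, in place of code of your own. Each camera call takes 0.05 s, during which the arm holds its last target. There are 200 camera calls.

## Working session

There is one attempt and no reset: what is moved stays moved. The work goes in short steps, Python scripts to look and compute and a shell command to move; the robot and the scene stay as the last step left them, time stands still between calls to the robot, and variables do not carry over. Pictures are saved under pics/ and viewed, about 8 in all and at most 12, crops included, and the job is handed in when it is done.

```bash
ls; mkdir -p pics
python3 - <<'E'
from workcell import env
import cv2,numpy as np
np.set_printoptions(suppress=True,precision=3)
print(env.state())
for n in("scene","top"):
    im,d=env.grab_frame(n); p=env.camera_params(n)
    np.savez(f"{n}0.npz",im=im,d=d,K=p["camera_matrix"],T=p["cam_to_world"]); print(n,p)
    cv2.imwrite(f"pics/{n}0.png",im)
E
```

```text
pics
{'time_s': 0.0, 'qpos': array([-66.006,  18.351,  89.706,  -0.001,  72.043,  -1.148]), 'qvel': array([-0.022, -0.113,  0.019, -0.013, -0.026,  0.02 ]), 'effort': array([  0.   , -41.246, -23.197,   0.073,   0.046,  -0.   ]), 'ee_pos': array([ 244.066, -520.08 ,  213.131]), 'ee_rot': array([-179.999,    0.1  ,  -64.858]), 'force': array([ 0.212, -0.586, -0.682]), 'torque': array([ 0.003, -0.021, -0.014]), 'gripper_width': 91.30229198247453}
scene {'camera_matrix': array([[557.498,   0.   , 325.09 ],
       [  0.   , 557.498, 237.867],
       [  0.   ,   0.   ,   1.   ]]), 'cam_to_world': array([[ -0.884,   0.221,  -0.412,  84.244],
       [ -0.467,  -0.386,   0.796, 861.154],
       [  0.017,   0.896,   0.444, 553.956],
       [  0.   ,   0.   ,   0.   ,   1.   ]])}
top {'camera_matrix': array([[550.48 ,   0.   , 314.799],
       [  0.   , 550.48 , 242.709],
       [  0.   ,   0.   ,   1.   ]]), 'cam_to_world': array([[  -0.016,    0.986,   -0.166,  384.87 ],
       [  -1.   ,   -0.015,    0.007,  -23.452],
       [   0.005,    0.166,    0.986, 1035.868],
       [   0.   ,    0.   ,    0.   ,    1.   ]])}
```

View pics/top0.png

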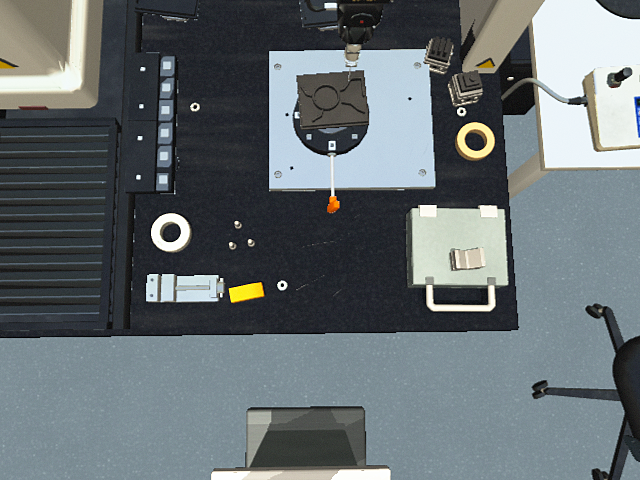

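View pics/scene0.png

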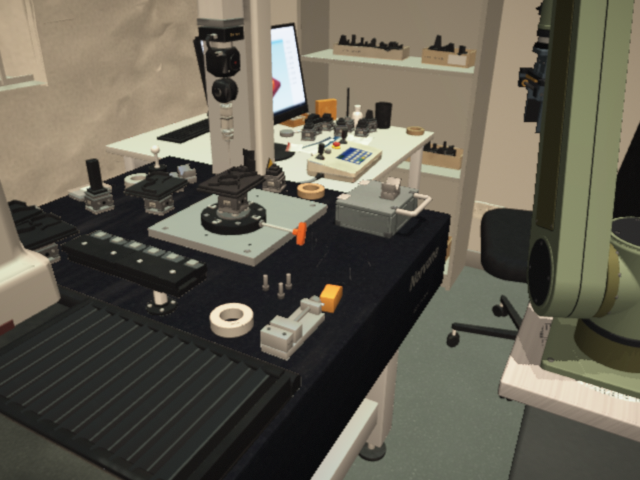

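The top view shows the case at about (458,247), with the grip bar along (430-492, 307), the vee block on the lid at (467,259), the ring at (170,232) and the offcut at (246,292). The table left of and in front of the case, around (350,260), is free. The scene view agrees.

```bash
cat > h.py <<'E'
import numpy as np,cv2
def load(n):
    z=np.load(n); return z["im"],z["d"],z["K"],z["T"]
def ray(uv,K,T,z):
    uv=np.atleast_2d(np.asarray(uv,float))
    c=np.c_[(uv[:,0]-K[0,2])/K[0,0],-(uv[:,1]-K[1,2])/K[1,1],-np.ones(len(uv))]@T[:3,:3].T
    o=T[:3,3]; return o+c*((z-o[2])/c[:,2])[:,None]
def cloud(d,K,T):
    v,u=np.indices(d.shape); c=np.stack([(u-K[0,2])/K[0,0]*d,-(v-K[1,2])/K[1,1]*d,-d],-1)
    return c@T[:3,:3].T+T[:3,3]
E
python3 - <<'E'
from h import *
np.set_printoptions(suppress=True,precision=1)
im,d,K,T=load("top0.npz"); P=cloud(d,K,T); ok=d>0
roi=np.zeros(d.shape,bool); roi[195:320,395:515]=1
def rect(m,name,z):
    m=m.astype(np.uint8); n,l,s,c=cv2.connectedComponentsWithStats(m)
    i=1+np.argmax(s[1:,4]); pts=np.argwhere(l==i)[:,::-1]
    w=ray(pts,K,T,z)[:,:2].astype(np.float32); r=cv2.minAreaRect(w); print(name,s[i],r, 'zmed',np.median(P[l==i][:,2])); return r
z=P[...,2]
rect(roi&ok&(z>85)&(z<115),"vee",100)
gray=im.min(2)
lid=roi&ok&(z>50)&(z<85)&(gray>90)
rect(lid,"lid+bar",62)
m=roi&(gray>100)
lo=m.copy(); lo[:296]=0; rect(lo,"bar U",56)
# bar straight rows
for u in range(436,490,8):
    v=np.flatnonzero(m[296:320,u])+296; print(u,v.min(),v.max(),ray([[u,(v.min()+v.max())/2]],K,T,56),z[(v.min()+v.max())//2,u])
for v in (230,245,260,275):
    us=np.flatnonzero(m[v]); print(v,us.min(),us.max(),ray([[us.min()-.5,v],[us.max()+.5,v]],K,T,62).ravel())
o=(im[...,2]>200)&(im[...,0]<90)&(np.indices(d.shape)[0]>270); rect(o,"offcut",30)
b=im[255:325,400:515]; 
cv2.imwrite("pics/crop.png",cv2.resize(im[195:325,320:520],None,fx=4,fy=4,interpolation=cv2.INTER_NEAREST))
E
```

```text
vee [468 248  17  20 265] ((512.7028198242188, -306.8887023925781), (32.90890884399414, 27.0902042388916), 2.751631259918213) zmed 95.22429465004143
lid+bar [ 410  205   98  106 7491] ((520.034423828125, -287.5726013183594), (171.59872436523438, 189.67962646484375), 89.11255645751953) zmed 62.9990682276333
bar U [426 296  70  16 534] ((436.9429931640625, -287.71234130859375), (122.99419403076172, 26.504961013793945), 89.11936950683594) zmed 62.03463247592839
436 305 310 [[ 430.5 -243.6   56. ]] 62.44097662002025
444 305 310 [[ 430.3 -257.8   56. ]] 60.74729156396097
452 305 310 [[ 430.1 -272.    56. ]] 62.37784457695375
460 305 310 [[ 429.9 -286.2   56. ]] 58.98412758584618
468 305 310 [[ 429.7 -300.3   56. ]] 62.05373429908707
476 305 310 [[ 429.4 -314.5   56. ]] 66.58568763830715
484 305 311 [[ 428.3 -328.7   56. ]] 1035.8678679064828
230 412 514 [ 569.8 -205.3   62.   567.  -391.3   62. ]
245 412 514 [ 542.4 -204.1   62.   539.6 -389.2   62. ]
260 412 514 [ 515.2 -202.8   62.   512.5 -387.1   62. ]
275 413 507 [ 488.3 -203.4   62.   485.8 -372.6   62. ]
offcut [229 282  35  20 492] ((465.79608154296875, 96.12146759033203), (26.93425178527832, 61.06993865966797), 10.444743156433105) zmed 30.104839319885684
```

View pics/crop.png

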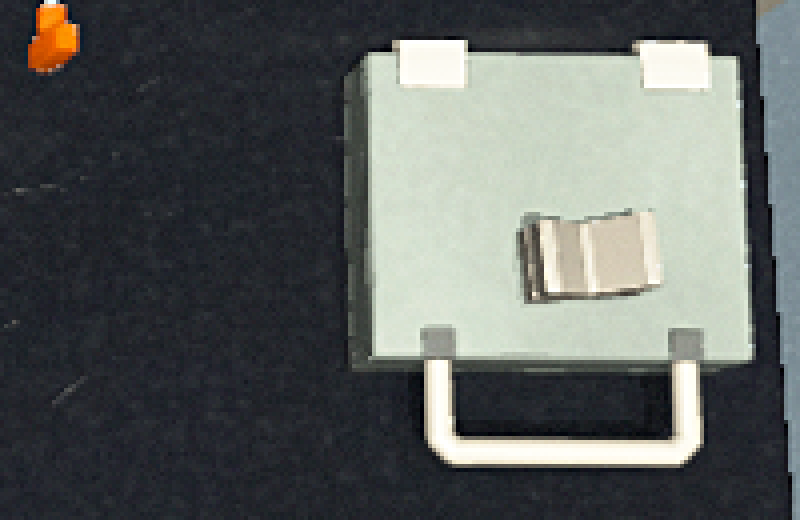

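The crop shows the vee block's top corners at crop pixels (540,221), (655,211), (661,286) and (547,299). Its long axis runs along world y, yawed by roughly 5°. The bar is at x≈430, with its middle at y≈-288.

```bash
cat >> h.py <<'E'
from scipy.spatial.transform import Rotation as Ro
def delta(p0,rpy,target):
    return (Ro.from_euler('xyz',rpy,degrees=True).as_matrix().T@(np.array(target)-p0))/1000
E
python3 - <<'E'
from h import *
np.set_printoptions(suppress=True,precision=3)
im,d,K,T=load("top0.npz")
c=np.array([[540,221],[655,211],[661,286],[547,299]])/4+[319.6,194.6]
w=ray(c,K,T,100)[:,:2]; print(w,w.mean(0)); r=cv2.minAreaRect(w.astype(np.float32)); print(r)
a=w[0]+w[3]-w[1]-w[2]; print("yaw of y axis",np.degrees(np.arctan2(-a[0],a[1])))
print(delta([244.3,-520.5,214],[180,0,-64.86],[*w.mean(0),180]))
E
```

```text
[[ 526.669 -270.933]
 [ 530.285 -320.813]
 [ 497.722 -321.216]
 [ 492.862 -271.973]] [ 511.885 -296.234]
((511.5734558105469, -296.39276123046875), (33.793704986572266, 51.41797637939453), 4.145968914031982)
yaw of y axis 4.887197618415879
[-0.089 -0.338  0.034]
```

```bash
python3 -m pendant '[{"xyz":[-0.005,-0.02,0],"roll":-9,"jaw":0},{"xyz":[-0.017,-0.065,0.005],"roll":-18,"jaw":0},{"xyz":[-0.03,-0.115,0.01],"roll":-27,"jaw":0},{"xyz":[-0.044,-0.165,0.015],"roll":-36,"jaw":0},{"xyz":[-0.057,-0.215,0.02],"roll":-45,"jaw":0},{"xyz":[-0.07,-0.265,0.025],"roll":-54,"jaw":0},{"xyz":[-0.082,-0.31,0.03],"roll":-63,"jaw":0},{"xyz":[-0.089,-0.338,0.034],"roll":-69.3,"jaw":0}]' 30
python3 - <<'E'
from workcell import env
import cv2
im,d=env.grab_frame("top"); cv2.imwrite("pics/t1.png",cv2.resize(im[150:330,320:520],None,fx=3,fy=3))
im,d=env.grab_frame("scene"); cv2.imwrite("pics/s1.png",cv2.resize(im[100:280,270:510],None,fx=3,fy=3))
print(env.state())
E
```

```text
time_s: 1.1
ee_pos: [513.7, -294.6, 179.2]
ee_rot: [-180.0, 0.0, 4.8]
force: [0.5, -1.0, 0.4]
gripper_width: 91.4
{'time_s': 1.2, 'qpos': array([-3.09217779e+01,  2.12424440e+01,  9.04322080e+01,  4.78709201e-02,
        6.84141925e+01, -3.56117537e+01]), 'qvel': array([-2.81809577, -1.1270972 ,  0.77491182, -2.17947953,  0.97497672,
        1.87089762]), 'effort': array([ 1.16578091e+00, -4.30789804e+01, -2.29231668e+01,  2.44121477e-01,
       -2.34489661e-02, -2.05759699e-01]), 'ee_pos': array([ 513.99396908, -294.17516553,  178.7978102 ]), 'ee_rot': array([-1.79912096e+02,  4.63304921e-02,  4.67236541e+00]), 'force': array([-0.22283641, -0.1935023 , -0.06229082]), 'torque': array([-0.0566631, -0.1051148,  0.0462349]), 'gripper_width': 90.9725458998924}
```

View pics/s1.png

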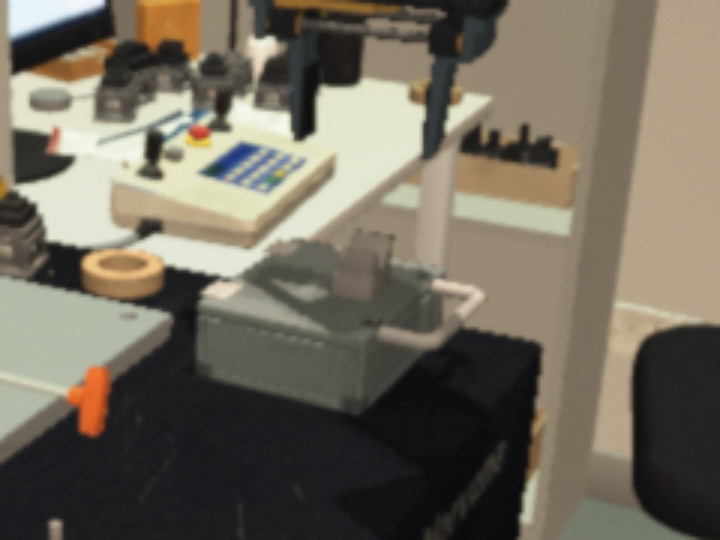

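The open fingers, at crop (303,130) and (432,155), straddle the vee block at (363,265). I'm descending and closing.

```bash
python3 -m pendant '[{"xyz":[-0.001,0,0.02],"roll":0,"jaw":0},{"xyz":[-0.001,0,0.045],"roll":0,"jaw":0},{"xyz":[-0.001,0,0.07],"roll":0,"jaw":0},{"xyz":[-0.001,0,0.09],"roll":0,"jaw":0},{"xyz":[-0.001,0,0.102],"roll":0,"jaw":0},{"xyz":[-0.001,0,0.110],"roll":0,"jaw":0},{"xyz":[-0.001,0,0.110],"roll":0,"jaw":0},{"xyz":[-0.001,0,0.110],"roll":0,"jaw":0.4}]' 30
python3 -m pendant '[{"xyz":[0,0,0],"roll":0,"jaw":0.6},{"xyz":[0,0,0],"roll":0,"jaw":0.8},{"xyz":[0,0,0],"roll":0,"jaw":0.8},{"xyz":[0,0,0],"roll":0,"jaw":0.8},{"xyz":[0,0,0],"roll":0,"jaw":0.8},{"xyz":[0,0,0],"roll":0,"jaw":0.8},{"xyz":[0,0,0],"roll":0,"jaw":0.8},{"xyz":[0,0,0],"roll":0,"jaw":0.8}]' 30
```

```text
time_s: 2.2
ee_pos: [511.9, -296.8, 70.6]
ee_rot: [179.9, -0.1, 4.4]
force: [0.2, -0.7, 0.5]
gripper_width: 84.0
time_s: 3.2
ee_pos: [511.8, -296.5, 70.0]
ee_rot: [180.0, -0.0, 4.4]
force: [1.2, 0.1, -0.2]
gripper_width: 31.7
```

```bash
python3 -m pendant '[{"xyz":[0,0,-0.005],"roll":0,"jaw":1},{"xyz":[0,0,-0.015],"roll":0,"jaw":1},{"xyz":[0,0,-0.025],"roll":0,"jaw":1},{"xyz":[0,0,-0.04],"roll":0,"jaw":1},{"xyz":[0,0,-0.055],"roll":0,"jaw":1},{"xyz":[0,0,-0.065],"roll":0,"jaw":1},{"xyz":[0,0,-0.07],"roll":0,"jaw":1},{"xyz":[0,0,-0.07],"roll":0,"jaw":1}]' 40
python3 - <<'E'
from workcell import env
import cv2
from h import *
im,d=env.grab_frame("scene"); cv2.imwrite("pics/s2.png",cv2.resize(im[100:280,270:510],None,fx=3,fy=3))
s=env.state(); print(s["gripper_width"],s["force"],delta([511.9,-296.3,140],[180,0,4.4],[470,-95,140]))
E
```

```text
time_s: 4.2
ee_pos: [511.5, -296.5, 140.2]
ee_rot: [180.0, -0.0, 4.4]
force: [-0.2, 0.5, -2.8]
gripper_width: 31.6
31.249059032884386 [-0.33552993  0.18333255 -1.83428107] [-2.63329700e-02 -2.03921246e-01 -2.49731502e-17]
```

View pics/s2.png

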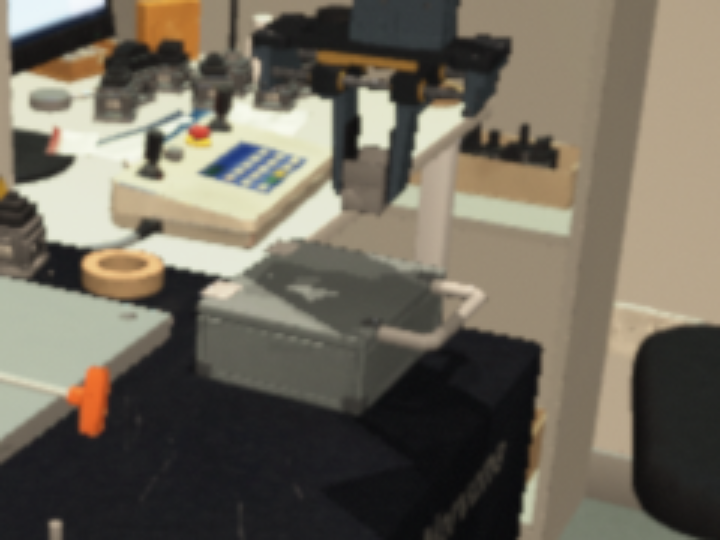

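The vee block is lifted and upright in the jaws at crop (370,180), and the lid is still shut. I'm carrying it left and lowering it. Its base is about 8 mm below the TCP.

```bash
python3 -m pendant '[{"xyz":[-0.002,-0.012,0],"roll":0,"jaw":1},{"xyz":[-0.005,-0.04,0],"roll":0,"jaw":1},{"xyz":[-0.01,-0.075,0],"roll":0,"jaw":1},{"xyz":[-0.015,-0.115,0],"roll":0,"jaw":1},{"xyz":[-0.02,-0.15,0],"roll":0,"jaw":1},{"xyz":[-0.024,-0.18,0],"roll":0,"jaw":1},{"xyz":[-0.026,-0.198,0],"roll":0,"jaw":1},{"xyz":[-0.026,-0.204,0],"roll":0,"jaw":1}]'
python3 -m pendant '[{"xyz":[0,0,0.01],"roll":0,"jaw":1},{"xyz":[0,0,0.03],"roll":0,"jaw":1},{"xyz":[0,0,0.055],"roll":0,"jaw":1},{"xyz":[0,0,0.08],"roll":0,"jaw":1},{"xyz":[0,0,0.1],"roll":0,"jaw":1},{"xyz":[0,0,0.115],"roll":0,"jaw":1},{"xyz":[0,0,0.122],"roll":0,"jaw":1},{"xyz":[0,0,0.125],"roll":0,"jaw":1}]'
python3 -m pendant '[{"xyz":[0,0,0.001],"roll":0,"jaw":1},{"xyz":[0,0,0.002],"roll":0,"jaw":1},{"xyz":[0,0,0.003],"roll":0,"jaw":1},{"xyz":[0,0,0.004],"roll":0,"jaw":1},{"xyz":[0,0,0.005],"roll":0,"jaw":1},{"xyz":[0,0,0.006],"roll":0,"jaw":1},{"xyz":[0,0,0.007],"roll":0,"jaw":1},{"xyz":[0,0,0.007],"roll":0,"jaw":1}]'
```

```text
time_s: 5.25
ee_pos: [469.4, -94.2, 139.9]
ee_rot: [180.0, 0.0, 4.5]
force: [1.2, 0.6, -3.3]
gripper_width: 31.4
time_s: 6.25
ee_pos: [469.8, -95.6, 14.4]
ee_rot: [180.0, 0.0, 4.4]
force: [-1.3, -0.0, -2.3]
gripper_width: 31.6
time_s: 7.25
ee_pos: [469.8, -95.1, 8.0]
ee_rot: [180.0, -0.0, 4.4]
force: [-1.5, -0.1, -0.8]
gripper_width: 31.5
```

Contact is only just starting, so I'm going 1 mm further and then opening gently.

```bash
python3 -m pendant '[{"xyz":[0,0,0.0005],"roll":0,"jaw":1},{"xyz":[0,0,0.001],"roll":0,"jaw":1},{"xyz":[0,0,0.001],"roll":0,"jaw":1},{"xyz":[0,0,0.001],"roll":0,"jaw":0.62},{"xyz":[0,0,0.001],"roll":0,"jaw":0.5},{"xyz":[0,0,0.001],"roll":0,"jaw":0.4},{"xyz":[0,0,0.001],"roll":0,"jaw":0.3},{"xyz":[0,0,0.001],"roll":0,"jaw":0.3}]'
python3 -m pendant '[{"xyz":[0,0,0],"roll":0,"jaw":0.3},{"xyz":[0,0,-0.01],"roll":0,"jaw":0.3},{"xyz":[0,0,-0.03],"roll":0,"jaw":0.3},{"xyz":[0,0,-0.05],"roll":0,"jaw":0.3},{"xyz":[0,0,-0.08],"roll":0,"jaw":0.3},{"xyz":[0,0,-0.11],"roll":0,"jaw":0.3},{"xyz":[0,0,-0.13],"roll":0,"jaw":0.3},{"xyz":[0,0,-0.14],"roll":0,"jaw":0.3}]'
python3 - <<'E'
from h import *
np.set_printoptions(suppress=True,precision=4)
# commanded now approx: x469.8 y-95.2 z147 ; target ~ bar mid, 2 mm toward -x, z 130
print(delta([469.7,-95.2,147],[180,0,4.4],[428,-287.5,130]))
E
```

```text
time_s: 8.25
ee_pos: [469.7, -95.1, 6.9]
ee_rot: [180.0, 0.0, 4.4]
force: [0.7, -0.3, 0.4]
gripper_width: 64.0
time_s: 9.25
ee_pos: [470.2, -95.2, 148.6]
ee_rot: [180.0, -0.1, 4.4]
force: [0.2, 0.0, -0.8]
gripper_width: 63.7
[-0.0563  0.1885  0.017 ]
```

```bash
python3 -m pendant '[{"xyz":[-0.004,0.012,0],"roll":0,"jaw":0.55},{"xyz":[-0.012,0.04,0],"roll":1,"jaw":0.55},{"xyz":[-0.023,0.078,0],"roll":2,"jaw":0.55},{"xyz":[-0.034,0.115,0],"roll":3,"jaw":0.55},{"xyz":[-0.044,0.148,0.005],"roll":4,"jaw":0.55},{"xyz":[-0.052,0.173,0.01],"roll":5,"jaw":0.55},{"xyz":[-0.0563,0.1885,0.017],"roll":5.3,"jaw":0.55},{"xyz":[-0.0563,0.1885,0.017],"roll":5.3,"jaw":0.55}]' 30
python3 - <<'E'
from workcell import env
import cv2
from h import *
im,d=env.grab_frame("scene"); p=env.camera_params("scene");np.savez("s3.npz",im=im,d=d,K=p["camera_matrix"],T=p["cam_to_world"])
cv2.imwrite("pics/s3.png",cv2.resize(im[110:300,290:490],None,fx=3,fy=3))
def proj(P):
    T,K=p["cam_to_world"],p["camera_matrix"]; c=T[:3,:3].T@(np.array(P)-T[:3,3]); return K[0,0]*c[0]/-c[2]+K[0,2], K[1,1]*-c[1]/-c[2]+K[1,2]
print([np.subtract(proj(q),(290,110))*3 for q in ((430,-239,56),(430,-288,56),(428,-287.5,131))])
print(env.state()["gripper_width"],env.state()["ee_pos"],env.state()["ee_rot"])
E
```

```text
time_s: 10.25
ee_pos: [427.2, -287.7, 128.7]
ee_rot: [-179.9, 0.1, -1.0]
force: [0.0, -0.8, -0.2]
gripper_width: 40.7
[array([374.97473095, 309.74978452]), array([396.71428477, 287.27815824]), array([408.63371319, 195.09326099])]
41.06074091684992 [ 427.63418946 -287.10211605  129.14673027] [-1.79917687e+02  8.60602736e-02 -9.00929755e-01]
```

View pics/s3.png

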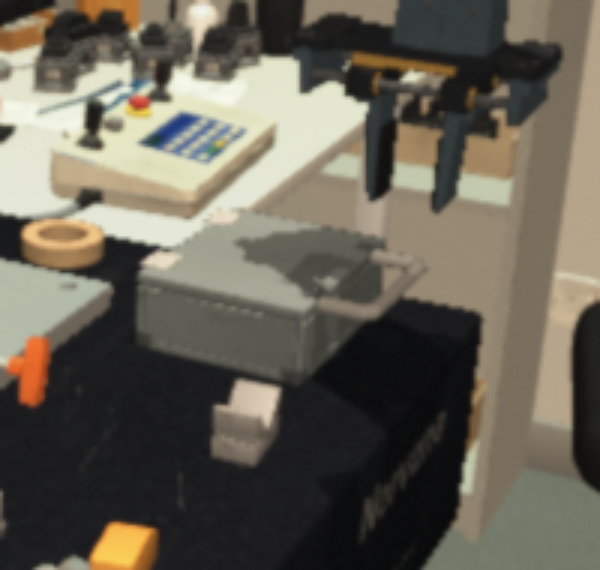

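The vee block stands upright on the granite at crop (245,420). The bar lies where my estimate projects it, near (397,287), under the fingers. I'm going down over the bar and closing.

```bash
python3 -m pendant '[{"xyz":[0,0,0.01],"roll":0,"jaw":0.55},{"xyz":[0,0,0.03],"roll":0,"jaw":0.55},{"xyz":[0,0,0.045],"roll":0,"jaw":0.55},{"xyz":[0,0,0.06],"roll":0,"jaw":0.55},{"xyz":[0,0,0.072],"roll":0,"jaw":0.55},{"xyz":[0,0,0.082],"roll":0,"jaw":0.55},{"xyz":[0,0,0.09],"roll":0,"jaw":0.55},{"xyz":[0,0,0.09],"roll":0,"jaw":0.55}]' 12
python3 -m pendant '[{"xyz":[0,0,0],"roll":0,"jaw":0.6},{"xyz":[0,0,0],"roll":0,"jaw":0.7},{"xyz":[0,0,0],"roll":0,"jaw":0.8},{"xyz":[0,0,0],"roll":0,"jaw":0.9},{"xyz":[0,0,0],"roll":0,"jaw":1},{"xyz":[0,0,0],"roll":0,"jaw":1},{"xyz":[0,0,0],"roll":0,"jaw":1},{"xyz":[0,0,0],"roll":0,"jaw":1}]' 12
```

```text
time_s: 11.3
ee_pos: [428.0, -287.3, 39.4]
ee_rot: [-180.0, 0.0, -0.9]
force: [0.4, -0.1, 0.7]
gripper_width: 41.1
time_s: 12.3
ee_pos: [430.6, -287.6, 40.4]
ee_rot: [180.0, -0.3, -0.9]
force: [4.8, 1.8, -2.1]
gripper_width: 11.4
```

The bar is gripped, with the opening at 11.4 mm. I'm raising the lid along the arc, first to 24°.

```bash
python3 -m pendant '[{"xyz":[0.003,0,-0.0096],"roll":0,"jaw":1},{"xyz":[0.004,0,-0.0192],"roll":0,"jaw":1},{"xyz":[0.0057,0,-0.0287],"roll":0,"jaw":1},{"xyz":[0.0078,0,-0.0381],"roll":0,"jaw":1},{"xyz":[0.0104,0,-0.0474],"roll":0,"jaw":1},{"xyz":[0.0134,0,-0.0566],"roll":0,"jaw":1},{"xyz":[0.017,0,-0.0655],"roll":0,"jaw":1},{"xyz":[0.0208,0,-0.0743],"roll":0,"jaw":1}]' 20
python3 - <<'E'
from workcell import env
import cv2
im,d=env.grab_frame("scene")
cv2.imwrite("pics/s4.png",cv2.resize(im[110:300,290:490],None,fx=3,fy=3))
s=env.state();print(s["gripper_width"],s["ee_pos"],s["force"])
E
```

```text
time_s: 13.3
ee_pos: [448.0, -287.9, 114.8]
ee_rot: [180.0, 0.2, -0.8]
force: [-4.1, -3.5, -0.2]
gripper_width: 11.3
11.422124029258876 [ 448.47161574 -287.91225201  115.88868465] [-4.91770638 -2.59185341  0.77453145]
```

View pics/s4.png

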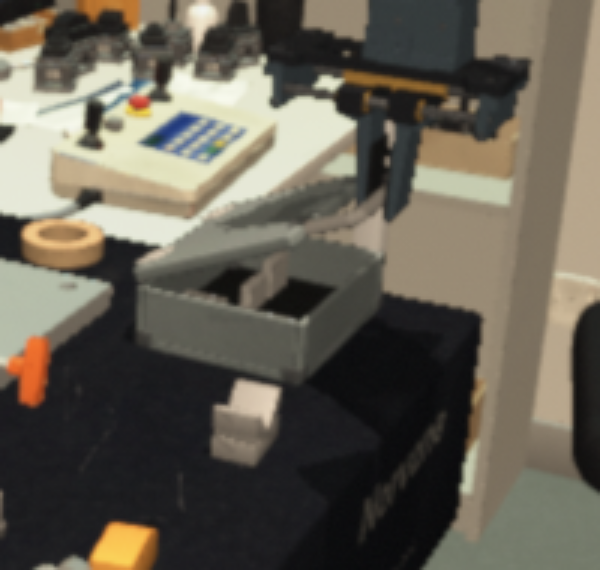

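The lid rises to about 24° with the bar held at crop (385,205). I'm continuing to 50°.

```bash
python3 -m pendant '[{"xyz":[0.0035,0,-0.0086],"roll":0,"jaw":1},{"xyz":[0.008,0,-0.0169],"roll":0,"jaw":1},{"xyz":[0.0132,0,-0.0249],"roll":0,"jaw":1},{"xyz":[0.0188,0,-0.0327],"roll":0,"jaw":1},{"xyz":[0.0271,0,-0.0426],"roll":0,"jaw":1},{"xyz":[0.036,0,-0.0518],"roll":0,"jaw":1},{"xyz":[0.0431,0,-0.0584],"roll":0,"jaw":1},{"xyz":[0.0505,0,-0.0645],"roll":0,"jaw":1}]'
python3 -m pendant '[{"xyz":[0,0,0],"roll":0,"jaw":1},{"xyz":[0,0,0],"roll":0,"jaw":1},{"xyz":[0,0,0],"roll":0,"jaw":1},{"xyz":[0,0,0],"roll":0,"jaw":1},{"xyz":[0,0,0],"roll":0,"jaw":1},{"xyz":[0,0,0],"roll":0,"jaw":1},{"xyz":[0,0,0],"roll":0,"jaw":1},{"xyz":[0,0,0],"roll":0,"jaw":1}]'
python3 - <<'E'
from workcell import env
from h import *
np.set_printoptions(suppress=True,precision=2)
im,d=env.grab_frame("scene"); p=env.camera_params("scene"); K,T=p["camera_matrix"],p["cam_to_world"]
cv2.imwrite("pics/s5.png",cv2.resize(im[90:310,270:490],None,fx=2.7,fy=2.7))
s=env.state();print(s["gripper_width"],s["ee_pos"],s["force"],s["time_s"])
# lid angle: plane slope from depth points (both cameras), box x 515..600, z over 75
for n in("scene","top"):
    if n=="top": im,d=env.grab_frame(n); p=env.camera_params(n); K,T=p["camera_matrix"],p["cam_to_world"]; cv2.imwrite("pics/t5.png",im)
    P=cloud(d,K,T)[d>0]; h=(np.abs(P[:,1]+287)<80)&(P[:,0]>525)&(P[:,0]<605)&(P[:,2]>70)&(P[:,2]<190)
    x,z=P[h,0],P[h,2]; print(n,h.sum())
    if h.sum()>50:
        f=np.polyfit(x,z,1); r=z-np.polyval(f,x); k=abs(r)<3*np.median(abs(r)); f=np.polyfit(x[k],z[k],1); print(np.degrees(np.arctan(-f[0])),np.std(z[k]-np.polyval(f,x[k])))
tc=s["ee_pos"]; print("by TCP height", [np.degrees(np.arcsin((tc[2]-40.4+6)/184.1)-np.arctan2(6,184))])
E
```

```text
time_s: 14.35
ee_pos: [497.6, -289.0, 180.8]
ee_rot: [179.9, 0.2, -0.8]
force: [-9.4, -2.7, 7.5]
gripper_width: 11.6
time_s: 15.35
ee_pos: [497.7, -289.0, 180.8]
ee_rot: [179.9, 0.2, -0.8]
force: [-9.3, -3.3, 9.5]
gripper_width: 11.4
11.20685184337122 [ 497.74 -289.    180.85] [-8.99 -2.87  9.16] 15.4
scene 322
48.26657946303583 5.127240910200638
top 2204
49.009947604838494 1.6034669278159632
by TCP height [np.float64(50.83494772797065)]
```

View pics/s5.png

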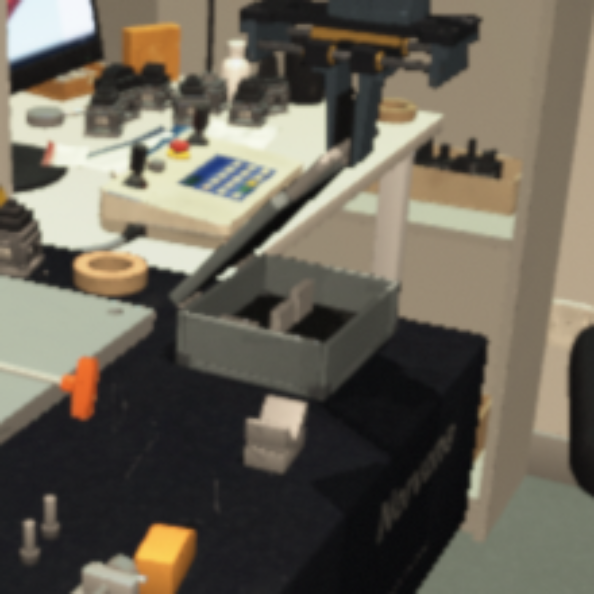

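The lid is held at about 50°, with the bar in the jaws at crop (350,150), and the vee block is upright at (275,435). Next I check the bystanders and hand in.

Run:
```python
from workcell import env
from h import *
a=cv2.imread("pics/top0.png");b=cv2.imread("pics/t5.png")
print("bystander regions, max diff:",[int(cv2.absdiff(a[r],b[r]).max()) for r in (np.s_[205:260,140:200],np.s_[275:310,220:270])])
print(env.job_done())
```

```text
bystander regions, max diff: [14, 24]
the job is handed in; nothing more can be done
None
```

The vee block is off the lid and upright on the granite. The lid is held at about 50° with the gripper still on its bar, and the job is handed in; it reports no verdict.

- **Vee block:** I gripped it across its 32 mm faces and set it down at about (470, -95) mm, left of the case. It stands upright there in the last picture, well clear of the case and the arm. The lid was still shut when I let go.
- **Lid angle:** The two camera depth fits gave 49.0° and 48.3°, the second from few, noisy points. The TCP height gave 50.8°. They differ by about 2.5° but all lie within the 6° allowed.
- **Hold on the bar:** The opening was steady at about 11 mm, and the TCP did not move over the last second. A steady strain of about 13 N remains between the arm and the lid.
- **Bystanders:** The top-view picture around the ring gauge and the resin offcut showed only noise compared with the start, so neither moved.
- **Time:** It took about 15.5 s of the 56 s allowed.

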